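Route the orange filament into the printer feeder

TASK

Load the orange filament: with a fingertip, push the selector's aluminium pointer round until it points straight at the port with the orange collar and leave it there. Then push the feeder's red lever fully closed against its stop. Only push them, do not pull either up off its seat, and leave the other things on the bench where they are.

Things in the scene. Friction and masses are not known exactly. Their poses are not given: they have to be found in the camera images.
- selector: Filament selector, screwed to the table: dark plate 10 mm thick, from -160 to +50 mm along its x and +-155 mm along its y; z up. Origin: on the pointer's vertical pivot axis, at table level. A fixed grey boss (52 mm dia, up to 32 mm high) and above it the pointer's hub (38 mm dia, up to 68 mm high) stand on the axis. The ports stand on the -x side, 135 mm from the axis.
- pointer (a joint): Pointer angle, rad, -1.6 to 1.6, about the vertical axis. At q it points along selector direction pi + q (0 = the selector's -x; positive = counter-clockwise from above). Starts at -0.25 to 0.25; ports are at -1.2, -0.6, 0.6, 1.2. Friction of 0.06 N m holds it where it is left; no detents. It sits on a spring-loaded spindle and could be pulled up, which must not happen.
- pointer_tip (a point): Tip of the pointer, a bare aluminium arm reaching 110 mm from the axis, 12 mm wide (6 mm over the last 20 mm), underside 40 mm and top 58 mm above the table; the point is at mid-height, 49 mm. Between 30 and 118 mm from the axis nothing but the 10 mm plate lies under or beside the arm.
- pointer_aim (a point): Imaginary point in line with the pointer, 26 mm beyond its tip, 135 mm from the axis: over the centre of a port when the pointer points straight at it.
- port_orange: Port with orange collar: upright cylinder 32 mm dia, 22 mm high, standing on the selector plate (10 to 32 mm above the table). Origin: centre of its underside. Which port stands in which of the four places varies.
- port_blue: Port with blue collar: upright cylinder 32 mm dia, 22 mm high, standing on the selector plate (10 to 32 mm above the table). Origin: centre of its underside. Which port stands in which of the four places varies.
- port_green: Port with green collar: upright cylinder 32 mm dia, 22 mm high, standing on the selector plate (10 to 32 mm above the table). Origin: centre of its underside. Which port stands in which of the four places varies.
- port_white: Port with white collar: upright cylinder 32 mm dia, 22 mm high, standing on the selector plate (10 to 32 mm above the table). Origin: centre of its underside. Which port stands in which of the four places varies.
- feeder: Filament feeder, screwed to the table: upright stepper motor, 42 x 42 mm, with a grey top plate 66 (x) x 60 (y) mm at 38 to 44 mm height, a brass gear and a black stop block (16 x 14 mm, 68 mm high, 24 mm from the axis, on the lever's +y side when shut). Origin: on the lever's vertical pivot axis, at table level; z up.
- lever (a joint): Angle of the feeder's red lever, rad: 0 fully open, 1.3 fully closed on its stop. At q it points along feeder direction pi + 1.3 - q (grows clockwise from above); closed, it points along the feeder's -x and touches the black block. Starts at 0 to 0.55. Friction of 0.05 N m holds it; no spring turns it. It sits on a spring-loaded pin and must not be pulled up.
- lever_tip (a point): Centre of the round end (18 mm dia) of the red lever, 92 mm from its axis. The lever is 12 mm wide, its underside 51 mm and its top 67 mm above the table; the point is at mid-height, 59 mm. From 45 mm from the axis outwards it overhangs free table.
- bit_tower: Bystander: yellow stepped screw-bit holder, 54 dia x 70 high (mm). Origin: centre of its underside.
- bowl: Bystander: steel parts bowl, 100 dia x 35 high (mm). Origin: centre of its underside.
- screwdriver: Bystander: screwdriver with blue handle, 170 long, lying (mm). Origin: on its underside, on the table.
- spare_motor: Bystander: loose stepper motor, 42 x 42 x 40 with a 22 mm shaft, upright (mm). Origin: centre of its underside.
- mug: Bystander: white mug, 80 dia x 90 high (mm). Origin: centre of its underside.
- marker: Bystander: white marker pen with blue cap, 140 long, lying (mm). Origin: on its underside, on the table.
Not all that is in view belongs to the job. Leave any purple look-alike of the feeder alone.

How it is judged:
By the outcome, as a careful person would: the job done as asked, in the order asked, and still so for the second after the job is handed in, with the robot touching nothing.
It also fails if it takes over 64 s, if anything falls off the work surface, if the arm or the gripper's body presses on something with over 40 N, if the wrist force passes 120 N, or if a joint passes its speed limit or range.

ROBOT

A 6-joint arm with a two-finger parallel gripper is mounted at the origin on the work surface. World frame = base frame: x ahead of the robot, y to its left, z up, the work surface at z = 0. Lengths are in m, angles in rad, forces in N, time in s.
With the tool pointing down it reaches from about 0.25 to 0.775 m from the base axis. Payload 4 kg.
Tool frame: the origin (TCP) lies at the very end of the fingers, on their centre line; the grasp point (between the pads) lies hold_point_z behind it (hold_point_z is the distance from the TCP to the grasp point, in m); z points along the fingers, y is the direction in which the jaws open and shut (so a half turn about z gives the same grasp; the last joint's range is limited). The gripper opens to 94 mm and grips with 3 to 60 N. Pads are 16 mm wide; open, the fingers measure 119 mm over their backs; the gripper's body (75 mm by 177 mm) begins 78 mm behind the grasp point.
Start: joints at [1.197, 0.087, 1.371, -0, 1.684, -0.103], TCP at [0.147, 0.53, 0.206] pointing down, gripper open.
Joint ranges: [-3.1, 3.1], [-0.76, 2.03], [0.27, 2.55], [-1.08, 4.22], [0.17, 2.65], [-2.57, 2.57]. Speed limits (rad/s): [2.79, 2.79, 3.14, 3.14, 3.14, 3.14].

INTERFACE

Orientations are given as [roll, pitch, yaw] about the fixed x, y, z axes, in that order (R = Rz(yaw) Ry(pitch) Rx(roll)).
In Python, from bench import * gives the robot as it stands.
- The arm moves only by the tool step_arm, never from a script. Its argument "increments" is text: rows parted by semicolons, each of 6 numbers parted by spaces: the shift along the tool's x, y, z in cm, then the turn, a rotation vector about the tool's x, y, z in rad. A call has 1 to 5 rows; each row shifts and turns the commanded pose from where the row before left it, along the tool's axes as they then stand; what a row does not reach is not made up. A row lasts 1/10 s, in which the tool goes at most 50 mm and 8.59 degrees, less where a joint would pass 70% of its speed; a pose out of reach is approached as far as the arm can. A call is refused whole if a number of a shift passes 5 or a number of a turn 0.15, either way. A call with a gripper value outside its range is refused whole. "claw" is the gripper's target within -1 to 1 (shut at 1, half-way at 0, fully open at -1), set as the call begins (left out, the last holds). The fingers move at their own pace and stop on an object; the grip force is fixed at half the most. Time passes only in rows, so rows that do not move let the fingers close. It gives the time, the measured TCP pose, the force and the opening at its end, in the units of the state.
- get_obs(): the state, without advancing time (a new reading comes with each control period).
- snapshot(name): name is "side" or "top"; returns the picture (400x640x3 uint8, red, green, blue); there is no depth.
- calibration(name): a dict with "camera_matrix" (3x3 intrinsics, pixels), "eye" and "orientation" of the camera in the world. Camera axes: x right, y up, looking along -z (the intrinsics and any distortion apply to the point x, -y, -z); pixel columns grow to the right and rows downward; lengths in m; the calibration is good to about 2 mm. A picture is of the moment at which its call begins. calibration takes no time and is no camera call.
- close_job(): hands the job in, once; it reports no verdict.
The state is a dict: "time": time; "joint_positions": joint angles; "qvel": joint speeds; "joint_torque": joint torques, N m; "tool_pos": TCP position; "ee_rot": TCP orientation; "wrist_force": force on the tool from outside, world axes, zero at the start; "wrist_torque": the same for the moment, N m; "width": finger opening in m.
Only numpy, scipy, OpenCV 4.12 (cv2) and the standard library are available. Lean on these libraries where they do the work, as an engineer would, in place of code of your own. Each camera call takes 0.05 s, during which the arm holds its last target. There are 200 camera calls.

## Working session

There is one attempt and no reset: what is moved stays moved. The work goes in short steps, Python scripts to look and compute and a tool call to move; the robot and the scene stay as the last step left them, time stands still between calls to the robot, and variables do not carry over. Pictures are saved under pics/ and viewed, about 8 in all and at most 12, crops included, and the job is handed in when it is done.

Besides the shell and the picture viewer there is one more tool, called after ">>>" as name(argument=value, ...) on one line, values as JSON. step_arm: Moves the arm, as the interface text tells. Its arguments: {"type":"object","properties":{"increments":{"type":"string"},"claw":{"type":"number"}},"required":["increments"]}

```bash
mkdir -p pics; python3 - <<'E'
from bench import *
import cv2,numpy as np
for n in("top","side"):
    im=snapshot(n); cv2.imwrite(f"pics/{n}0.png",im[:,:,::-1]); c=calibration(n); print(n,{k:np.round(v,4).tolist() if not isinstance(v,str) else v for k,v in c.items()})
o=get_obs();print(o)
E
```

```text
top {'camera_matrix': [[372.9144, 0.0, 326.2757], [0.0, 372.9144, 199.1354], [0.0, 0.0, 1.0]], 'eye': [0.3478, -0.034, 1.1866], 'orientation': [0.116, 0.0134, -1.5601]}
side {'camera_matrix': [[370.2848, 0.0, 321.4557], [0.0, 370.2848, 205.5169], [0.0, 0.0, 1.0]], 'eye': [0.4446, -0.7668, 0.7935], 'orientation': [0.7971, 0.0178, -0.0439]}
{'time': 0.1, 'joint_positions': array([ 1.19690866e+00,  8.79068384e-02,  1.37206915e+00,  1.45985850e-05,
        1.68362568e+00, -1.03087100e-01]), 'qvel': array([ 0.00148036, -0.00117949, -0.00218292,  0.00052238, -0.00283486,
       -0.00150716]), 'joint_torque': array([ 1.93105167e-03, -3.41257095e+01, -3.03301692e+01,  7.21175317e-02,
        3.04453145e-02, -9.23507082e-05]), 'tool_pos': array([0.14693901, 0.5294989 , 0.2044244 ]), 'ee_rot': array([-3.13959580e+00, -2.21168510e-04,  2.87079349e+00]), 'wrist_force': array([ 0.20076536, -0.5990223 , -0.59996804]), 'wrist_torque': array([-0.02560159, -0.04236619,  0.00227981]), 'width': 0.09411611411303722}
```

View pics/top0.png

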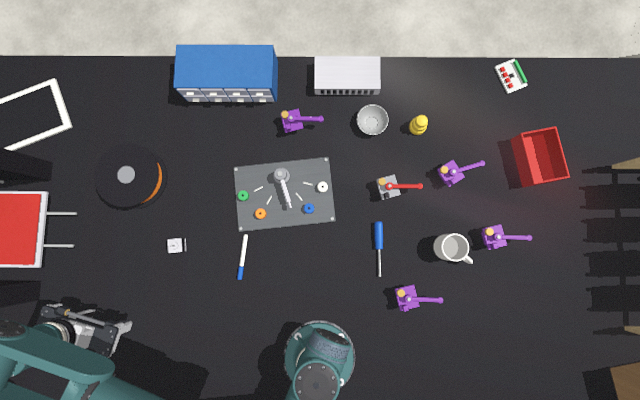

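View pics/side0.png

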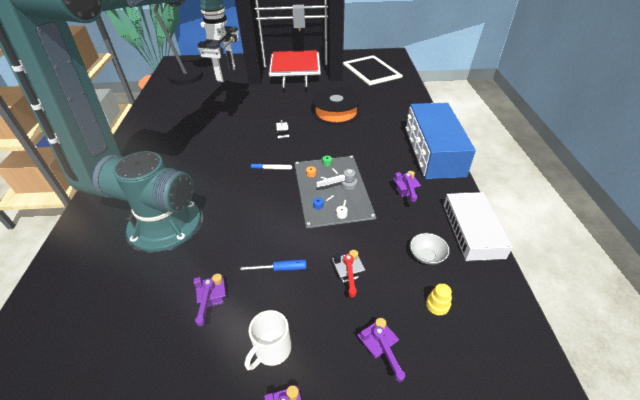

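```bash
cat > h.py <<'E'
from bench import *
import cv2,numpy as np
from scipy.spatial.transform import Rotation as Ro
def cam(n):
    c=calibration(n); return np.array(c["camera_matrix"]),np.array(c["eye"]),Ro.from_euler("xyz",c["orientation"]).as_matrix()
def ray(n,px,z):
    K,e,R=cam(n); d=np.linalg.inv(K)@[px[0],px[1],1]; d=R@(d*[1,-1,-1]); return (e+d*(z-e[2])/d[2])[:2]
def proj(n,p):
    K,e,R=cam(n); q=R.T@(np.array(p)-e)*[1,-1,-1]; q=K@q; return q[:2]/q[2]
def mask(im,lo,hi,roi):
    h=cv2.cvtColor(im,cv2.COLOR_RGB2HSV); m=cv2.inRange(h,lo,hi); o=np.zeros_like(m); x0,y0,x1,y1=roi; o[y0:y1,x0:x1]=m[y0:y1,x0:x1]; return o
def blob(m):
    n,l,s,c=cv2.connectedComponentsWithStats(m); i=1+np.argmax(s[1:,4]); return c[i],s[i]
E
python3 - <<'E'
from h import *
from scipy.optimize import least_squares
C={"orange":((8,130,120),(24,255,255)),"blue":((105,130,80),(125,255,255)),"green":((50,120,60),(85,255,255)),"white":((0,0,215),(180,30,255))}
roi={"top":(234,158,335,232),"side":(295,152,375,226)}
P={}
for n in roi:
    im=cv2.cvtColor(cv2.imread(f"pics/{n}0.png"),cv2.COLOR_BGR2RGB)
    for k,(lo,hi) in C.items():
        r=roi[n]
        if k=="white": r=(314,178,332,196) if n=="top" else (332,202,352,222)
        c,s=blob(mask(im,lo,hi,r)); P[n,k]=ray(n,c,.028); print(n,k,c.round(1),s,P[n,k].round(4))
    r=(370,170,430,205) if n=="top" else (335,245,365,300)
    m=mask(im,(0,150,90),(6,255,255),r)|mask(im,(174,150,90),(180,255,255),r)
    ys,xs=np.nonzero(m); pts=np.array([ray(n,p,.064) for p in zip(xs,ys)])
    c=pts.mean(0);u=np.linalg.svd(pts-c)[2][0]; t=(pts-c)@u; print("lever",len(t),c.round(4),u.round(3),(c+u*t.min()).round(4),(c+u*t.max()).round(4))
ks=["orange","green","blue","white"]
# ccw from above, q increasing: direction pi+q
for order in (["green","orange","blue","white"],):
    for n in roi:
        q=np.array([-1.2,-.6,.6,1.2])
        def f(p): return np.concatenate([p[:2]+.135*np.array([np.cos(p[2]+np.pi+a),np.sin(p[2]+np.pi+a)])-P[n,k] for a,k in zip(q,order)])
        best=min((least_squares(f,[.4,.1,a]) for a in (0,1.5,3,-1.5)),key=lambda r:r.cost)
        print(n,best.x.round(4),best.fun.round(4))
im=cv2.imread("pics/top0.png")[150:240,225:440]; cv2.imwrite("pics/c1.png",cv2.resize(im,None,fx=3.7,fy=3.7,interpolation=cv2.INTER_CUBIC))
E
```

```text
top orange [260.1 213.3] [255 208  11  11  92] [0.4361 0.1889]
top blue [308.5 207.9] [304 203  10  10  76] [0.4545 0.0381]
top green [242.8 195.3] [238 191  11  10  82] [0.4925 0.2454]
top white [322.4 186.4] [318 182  10  10  77] [ 0.5229 -0.0043]
lever 151 [ 0.5215 -0.2564] [ 0.02 -1.  ] [ 0.5203 -0.1983] [ 0.5225 -0.3076]
side orange [310.6 171.2] [306 166  10  11  91] [0.4371 0.1794]
side blue [317.6 202.8] [313 198  10  11 100] [0.4544 0.0288]
side green [326.9 160.1] [323 156   9  10  78] [0.4934 0.235 ]
side white [341.5 211.2] [336 202  11  17 116] [ 0.5226 -0.0107]
lever 244 [ 0.5215 -0.2636] [ 0.009 -1.   ] [ 0.5209 -0.1997] [ 0.522  -0.3159]
top [0.5561 0.1267 0.1203] [-0.0001  0.0003  0.0002  0.      0.0002 -0.0005 -0.0003  0.0002]
side [0.5565 0.1176 0.118 ] [-0.0003  0.0018 -0.0003  0.0007  0.0005 -0.0001  0.0001 -0.0024]
```

View pics/c1.png

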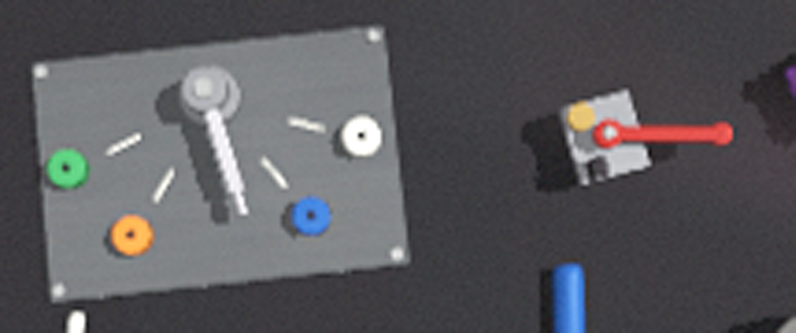

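```bash
cat >> h.py <<'E'
S=np.array([.5561,.1267]); YAW=.1203
def pointer(im):
    # bright arm pixels 45..112 mm from the axis on the plane z=.058
    g=im.min(2).astype(float); A=[];W=[]
    for y in range(160,232):
        for x in range(236,333):
            d=ray("top",(x,y),.058)-S; r=np.hypot(*d); a=(np.arctan2(d[1],d[0])-YAW-np.pi+np.pi)%(2*np.pi)-np.pi
            if .045<r<.105 and g[y,x]>165: A.append((r,a,g[y,x]-165))
    A=np.array(A); return len(A),np.average(A[:,1],weights=A[:,2]),A[:,1].std()
def lever(im):
    r=(370,170,430,225); m=mask(im,(0,150,70),(6,255,255),r)|mask(im,(174,150,70),(180,255,255),r)
    ys,xs=np.nonzero(m); pts=np.array([ray("top",p,.066) for p in zip(xs,ys)]); c=pts.mean(0);u=np.linalg.svd(pts-c)[2][0]
    if u[0]+u[1]>0:u=-u
    t=(pts-c)@u; return c,u,(c+u*t.min()),(c+u*t.max()),np.arctan2(u[1],u[0])
E
python3 - <<'E'
from h import *
im=cv2.cvtColor(cv2.imread("pics/top0.png"),cv2.COLOR_BGR2RGB)
print(pointer(im),*lever(im))
q=lambda x,y,z:ray("top",(225+x/3.7-.4,150+y/3.7-.4),z)
print("hub",q(204,87,.068),"ptip",q(242,212,.058),"lpiv",q(608,133,.067),"ltip",q(723,134,.067))
for p in((561,103),(627,90),(652,165),(583,186)):print(q(*p,.044))
print("block",q(598,167,.068))
E
```

```text
Traceback (most recent call last):
  File "h.py", line 20, in pointer
    d=ray("top",(x,y),.058)-S; r=np.hypot(*d); a=(np.arctan2(d[1],d[0])-YAW-np.pi+np.pi)%(2*np.pi)-np.pi
      ~~~^^^^^^^^^^^^^^^^^^
  File "h.py", line 7, in ray
    K,e,R=cam(n); d=np.linalg.inv(K)@[px[0],px[1],1]; d=R@(d*[1,-1,-1]); return (e+d*(z-e[2])/d[2])[:2]
          ~~~^^^
  File "h.py", line 5, in cam
    c=calibration(n); return np.array(c["camera_matrix"]),np.array(c["eye"]),Ro.from_euler("xyz",c["orientation"]).as_matrix()
ValueError: time passes only in moves, steps and waits
```

```bash
sed -i 's/^def cam/import functools\n@functools.cache\ndef cam/' h.py
python3 - <<'E'
from h import *
im=cv2.cvtColor(cv2.imread("pics/top0.png"),cv2.COLOR_BGR2RGB)
print(pointer(im),*lever(im))
q=lambda x,y,z:ray("top",(225+x/3.7-.4,150+y/3.7-.4),z)
print("hub",q(204,87,.068),"ptip",q(242,212,.058),"lpiv",q(608,133,.067),"ltip",q(723,134,.067))
for p in((561,103),(627,90),(652,165),(583,186)):print(q(*p,.044))
print("block",q(598,167,.068))
E
```

```text
(161, np.float64(0.12223913590208484), np.float64(0.6473704510245689)) [ 0.5211423  -0.25598096] [ 0.02046466 -0.99979058] [ 0.51995661 -0.19805494] [ 0.52218824 -0.30707986] -1.5503302371799204
hub [0.55660003 0.12517982] ptip [0.45436991 0.09266127] lpiv [ 0.52128431 -0.20693057] ltip [ 0.52126843 -0.30073906]
[ 0.54992768 -0.17140975]
[ 0.56143596 -0.22669319]
[ 0.49821771 -0.24681041]
[ 0.48008729 -0.18934433]
block [ 0.49301905 -0.19839411]
```

>>> step_arm(increments="0 0 0 0 0 0.1045; 0 0 0 0 0 0.1045; -2 -1 0 0 0 0; -4 -1.95 0 0 0 0; -4 -1.95 0 0 0 0", claw=1)

```text
time: 0.6
tool_pos: [0.2133, 0.4393, 0.2046]
ee_rot: [-3.14, 0.0, 2.664]
wrist_force: [0.0, 0.5, -0.6]
width: 0.0577
```

>>> step_arm(increments="-4 -1.95 0 0 0 0; -4 -1.95 0 0 0 0; -4 -1.95 0 0 0 0; -4 -1.95 0 0 0 0; -4 -1.95 0 0 0 0")

```text
time: 1.1
tool_pos: [0.3461, 0.2599, 0.2051]
ee_rot: [-3.141, -0.0, 2.662]
wrist_force: [0.4, -0.4, 0.1]
width: 0.0178
```

>>> step_arm(increments="-4 -1.95 0 0 0 0; -4 -1.95 0 0 0 0; -4 -1.95 0 0 0 0; -4 -1.95 0 0 0 0; 0 0 0 0 0 0")

```text
time: 1.6
tool_pos: [0.4535, 0.1144, 0.2044]
ee_rot: [-3.139, 0.0, 2.655]
wrist_force: [-0.5, 0.3, -0.1]
width: 0.0007
```

>>> step_arm(increments="-3 -1.4 0 0 0 0; -2.8 -1.3 0 0 0 0; 0 0 4 0 0 0; 0 0 4 0 0 0; 0 0 0 0 0 0")

```text
time: 2.1
tool_pos: [0.4852, 0.0682, 0.1185]
ee_rot: [-3.135, -0.013, 2.662]
wrist_force: [-0.2, 0.0, -0.8]
width: 0.0007
```

>>> step_arm(increments="0 0 0 0 0 0; 0 0 0 0 0 0; -0.9 0.05 2 0 0 0; 0 0 2 0 0 0; 0 0 0 0 0 0")

```text
time: 2.6
tool_pos: [0.4985, 0.0643, 0.0854]
ee_rot: [-3.141, -0.001, 2.662]
wrist_force: [-0.1, 0.3, -0.6]
width: 0.0006
```

```bash
python3 - <<'E'
from h import *
a=snapshot("top")[150:240,225:345]; b=snapshot("side")[130:250,270:430]
f=lambda i,w:cv2.resize(i,(w,400),interpolation=cv2.INTER_CUBIC)
cv2.imwrite("pics/c2.png",np.hstack([f(a,400),f(b,400)])[:,:,::-1]); print(get_obs()["tool_pos"],get_obs()["ee_rot"])
E
```

```text
[0.49984566 0.06436759 0.08752421] [3.14008175e+00 2.48031201e-03 2.66226651e+00]
```

View pics/c2.png

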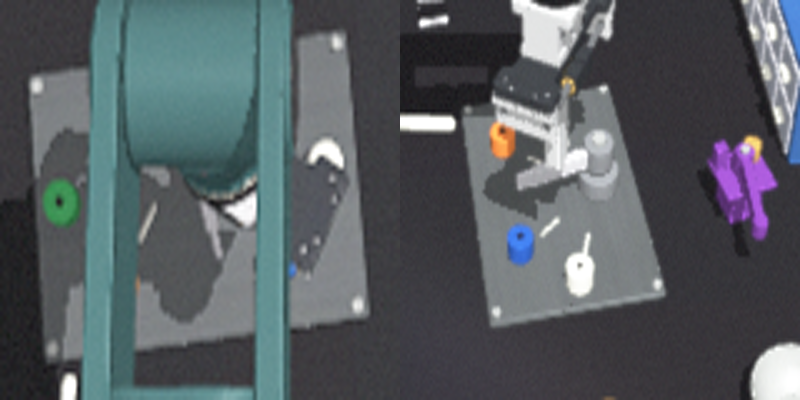

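```bash
python3 - <<'E'
from h import *
print(proj("side",[.4998,.0644,.0875]),proj("side",[.4998,.0644,.1]), ray("side",(332,182),.0875), proj("side",[.454,.0927,.049]))
E
```

```text
[332.07173215 179.22485643] [332.0814216  175.94724247] [0.49878769 0.05195299] [316.53256558 183.487248  ]
```

>>> step_arm(increments="0 0 2 0 0 0; 0 0 1.8 0 0 0; 0 0 1 0 0 0; 0 0 0 0 0 0; 0 0 0 0 0 0")

```text
time: 3.2
tool_pos: [0.4997, 0.0642, 0.0388]
ee_rot: [3.14, 0.002, 2.662]
wrist_force: [-0.3, -0.2, 0.6]
width: 0.0004
```

>>> step_arm(increments="0.6 0.6 0.25 0 0 0; 0.6 0.6 0 0 0 0; 0.6 0.6 0 0 0 0; 0.6 0.6 0 0 0 0; 0.6 0.6 0 0 0 0")

```text
time: 3.7
tool_pos: [0.4862, 0.1053, 0.0354]
ee_rot: [3.141, 0.001, 2.662]
wrist_force: [2.0, -1.3, 0.1]
width: 0.0003
```

>>> step_arm(increments="0.6 0.6 0 0 0 0; 0.6 0.6 0 0 0 0; 0.6 0.6 0 0 0 0; 0.4 0.4 0 0 0 0; 0 0 0 0 0 0")

```text
time: 4.2
tool_pos: [0.4761, 0.1351, 0.0348]
ee_rot: [3.141, -0.001, 2.663]
wrist_force: [0.2, 0.2, 0.3]
width: 0.0003
```

```bash
python3 - <<'E'
from h import *
a=snapshot("top")[150:240,225:345]; b=snapshot("side")[130:250,270:430]
f=lambda i,w:cv2.resize(i,(w,400),interpolation=cv2.INTER_CUBIC)
cv2.imwrite("pics/c3.png",np.hstack([f(a,400),f(b,400)])[:,:,::-1]); o=get_obs();p=o["tool_pos"];print(p,o["wrist_force"])
d=p[:2]-S
# face-aligned estimate of pointer angle from finger position
r=np.hypot(*d); print("q est",np.arctan2(d[1],d[0])-np.arcsin(.0185/r)-np.pi-YAW, r)
E
```

```text
[0.47643376 0.1345093  0.03487551] [ 0.18284555 -0.35634775 -0.32580114]
q est -0.45123257616739937 0.08004807922104683
```

View pics/c3.png

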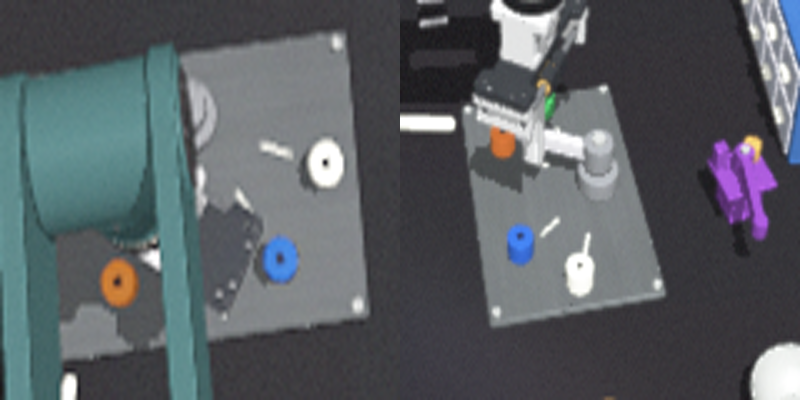

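>>> step_arm(increments="0 -2 0 0 0 0; 0 -1 -3 0 0 0; 0 0 -4 0 0 0; 0 0 -4 0 0 0; -2.3 -4 0 0 0 0")

```text
time: 4.8
tool_pos: [0.4685, 0.0645, 0.1519]
ee_rot: [3.133, 0.01, 2.668]
wrist_force: [2.1, -1.3, -0.1]
width: 0.0004
```

>>> step_arm(increments="-2.3 -4 0 0 0 0; -2.3 -4 0 0 0 0; -2.3 -4 0 0 0 0; -2.3 -4 0 0 0 0; 0 0 0 0 0 0")

```text
time: 5.3
tool_pos: [0.4722, -0.1281, 0.1448]
ee_rot: [-3.14, 0.001, 2.654]
wrist_force: [0.5, 0.6, -1.2]
width: 0.0006
```

```bash
cat > look.py <<'E'
from h import *
import sys
def wrap(a): return (a+np.pi)%(2*np.pi)-np.pi
def ptr(im,guess):
    # intensity-weighted angle of bright arm across r bins, upsampled polar sampling on z=.058
    g=im.min(2).astype(np.float32); out=[]
    for r in np.arange(.05,.088,.004):
        aa=guess+np.linspace(-.25,.25,201); th=aa+np.pi+YAW
        px=np.array([proj("top",[S[0]+r*np.cos(t),S[1]+r*np.sin(t),.058]) for t in th],np.float32)
        v=cv2.remap(g,px[:,0].reshape(1,-1),px[:,1].reshape(1,-1),cv2.INTER_LINEAR)[0]
        b=np.percentile(v,30); w=np.clip(v-(b+v.max())/2,0,None); out.append(np.sum(w*aa)/w.sum())
    return np.array(out)
if __name__=="__main__":
    im=snapshot("top"); o=get_obs(); print(o["time"],o["tool_pos"],lever(im)[-1])
    q=ptr(im,float(sys.argv[1])); print(q.round(3),np.median(q))
    cv2.imwrite(f"pics/{sys.argv[2]}.png",cv2.resize(im[150:240,225:440],None,fx=3.7,fy=3.7,interpolation=cv2.INTER_CUBIC)[:,:,::-1])
E
python3 look.py -0.45 c4
```

```text
5.35 [ 0.47218281 -0.12535139  0.14471468] -1.5607825183367323
[-0.464 -0.47  -0.471 -0.479 -0.467 -0.473 -0.487 -0.494 -0.473 -0.476] -0.4729832468621268
```

View pics/c4.png

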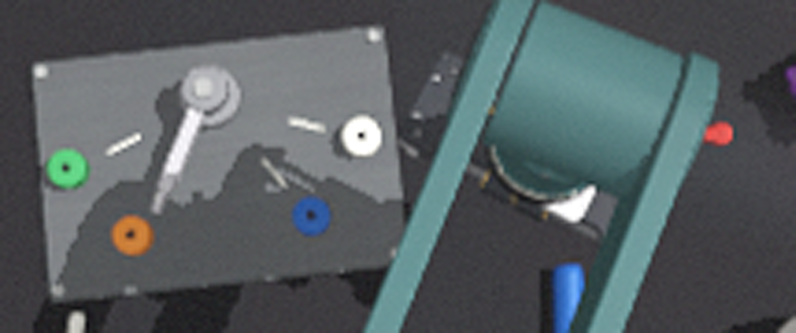

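>>> step_arm(increments="2.33 4.05 0 0 0 0; 2.33 4.05 0 0 0 0; 2.33 4.05 0 0 0 0; 2.33 4.05 0 0 0 0; 2.33 4.05 0 0 0 0")

```text
time: 5.85
tool_pos: [0.4615, 0.1137, 0.1451]
ee_rot: [3.141, -0.0, 2.663]
wrist_force: [1.0, -0.2, -0.5]
width: 0.0004
```

>>> step_arm(increments="0 0 0 0 0 0; 0 0 3 0 0 0; 0 0 2 0 0 0; 0 0 0 0 0 0; 0 0 0 0 0 0")

```text
time: 6.35
tool_pos: [0.4623, 0.1106, 0.0951]
ee_rot: [-3.141, -0.001, 2.662]
wrist_force: [1.4, -0.5, -0.1]
width: 0.0003
```

>>> step_arm(increments="0 0 2.5 0 0 0; 0 0 2.5 0 0 0; 0 0 1 0 0 0; 0 0 0 0 0 0; 0 0 0 0 0 0")

```text
time: 6.85
tool_pos: [0.4637, 0.1105, 0.0365]
ee_rot: [3.14, 0.002, 2.662]
wrist_force: [0.7, 0.2, 0.2]
width: 0.0006
```

>>> step_arm(increments="0.15 0.6 0 0 0 0; 0.15 0.6 0 0 0 0; 0.15 0.6 0 0 0 0; 0.1 0.6 0 0 0 0; 0 0.4 0 0 0 0")

```text
time: 7.35
tool_pos: [0.4708, 0.1386, 0.0351]
ee_rot: [3.141, 0.0, 2.663]
wrist_force: [-0.9, -0.3, 0.1]
width: 0.0006
```

>>> step_arm(increments="0 0.4 0 0 0 0; 0 0.3 0 0 0 0; 0 0.2 0 0 0 0; 0 0 0 0 0 0; 0 0 0 0 0 0")

```text
time: 7.85
tool_pos: [0.4751, 0.1459, 0.035]
ee_rot: [3.141, 0.0, 2.662]
wrist_force: [-0.8, -0.3, -0.6]
width: 0.0004
```

```bash
python3 - <<'E'
from h import *
o=get_obs();p=o["tool_pos"];d=p[:2]-S;r=np.hypot(*d);print(p,o["wrist_force"],"q est",np.arctan2(d[1],d[0])-np.arcsin(.0185/r)-np.pi-YAW, r)
E
```

```text
[0.47506046 0.14588657 0.03500126] [-0.82802077 -0.29969509 -0.57748696] q est -0.5767865372070481 0.0832798350781462
```

Retreat and measure.

>>> step_arm(increments="0 -2 0 0 0 0; 0 -1 -3 0 0 0; 0 0 -3 0 0 0; -2.3 -4 0 0 0 0; -2.3 -4 0 0 0 0")

```text
time: 8.35
tool_pos: [0.4661, 0.0267, 0.0969]
ee_rot: [3.14, 0.004, 2.665]
wrist_force: [0.7, -0.7, -1.0]
width: 0.0007
```

>>> step_arm(increments="-2.3 -4 0 0 0 0; -2.3 -4 0 0 0 0; -2.3 -4 0 0 0 0; 0 0 0 0 0 0; 0 0 0 0 0 0")

```text
time: 8.85
tool_pos: [0.4706, -0.112, 0.0949]
ee_rot: [3.141, -0.0, 2.659]
wrist_force: [0.1, 0.5, -0.1]
width: 0.0004
```

```bash
python3 look.py -0.58 c5; python3 look.py -0.6 c5b
```

```text
8.9 [ 0.47058421 -0.11097971  0.09490855] -1.5797844765789495
[-0.574 -0.569 -0.575 -0.574 -0.573 -0.597 -0.616 -0.543 -0.546 -0.57 ] -0.5733919441996519
8.95 [ 0.47060829 -0.11031838  0.09488319] -1.5728081032193484
[-0.573 -0.57  -0.574 -0.573 -0.573 -0.595 -0.591 -0.546 -0.545 -0.573] -0.5732070020609693
```

View pics/c5.png

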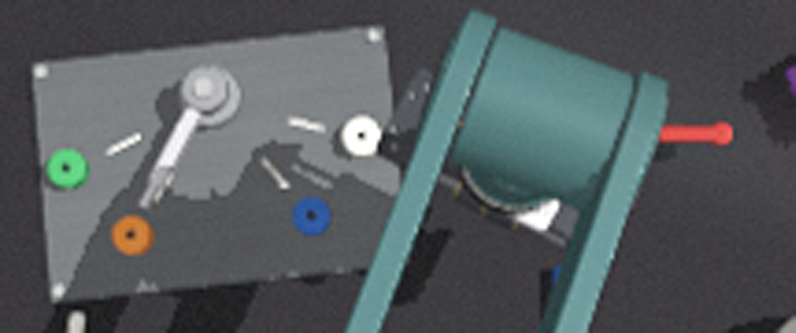

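>>> step_arm(increments="2.2 3.8 0 0 0 0; 2.2 3.8 0 0 0 0; 2.2 3.8 0 0 0 0; 2.2 3.8 0 0 0 0; 2.2 3.8 0 0 0 0")

```text
time: 9.45
tool_pos: [0.4598, 0.1115, 0.0953]
ee_rot: [3.141, 0.0, 2.665]
wrist_force: [-0.3, -0.2, -0.5]
width: 0.0003
```

>>> step_arm(increments="0 0 0 0 0 0; 0 0 2.5 0 0 0; 0 0 2.5 0 0 0; 0 0 1 0 0 0; 0 0 0 0 0 0")

```text
time: 9.95
tool_pos: [0.459, 0.1082, 0.0333]
ee_rot: [-3.139, -0.003, 2.663]
wrist_force: [-0.2, 0.3, 0.4]
width: 0.0005
```

>>> step_arm(increments="0.1 0.9 -0.2 0 0 0; 0.1 0.9 0 0 0 0; 0.1 0.9 0 0 0 0; 0 0.7 0 0 0 0; 0 0.5 0 0 0 0")

```text
time: 10.45
tool_pos: [0.4768, 0.1449, 0.0374]
ee_rot: [3.141, 0.001, 2.662]
wrist_force: [-0.4, -0.2, -0.4]
width: 0.0006
```

>>> step_arm(increments="0 0.15 0 0 0 0; 0 0 0 0 0 0; 0 0 0 0 0 0")

```text
time: 10.75
tool_pos: [0.4767, 0.1453, 0.0369]
ee_rot: [-3.141, -0.0, 2.662]
wrist_force: [0.1, -0.3, -0.2]
width: 0.0006
```

```bash
python3 - <<'E'
from h import *
o=get_obs();p=o["tool_pos"];d=p[:2]-S;r=np.hypot(*d);print(p,o["wrist_force"],"q est",np.arctan2(d[1],d[0])-np.arcsin(.0185/r)-np.pi-YAW, r)
E
```

```text
[0.47672851 0.14526871 0.03686493] [ 0.06507471 -0.27185717 -0.18287629] q est -0.5790618692381712 0.08151459889977691
```

>>> step_arm(increments="0 0.1 0 0 0 0; 0 0.08 0 0 0 0; 0 0 0 0 0 0; 0 0 0 0 0 0")

```text
time: 11.15
tool_pos: [0.4775, 0.1468, 0.0369]
ee_rot: [-3.141, -0.0, 2.662]
wrist_force: [-1.0, -0.2, 0.3]
width: 0.0003
```

```bash
python3 - <<'E'
from h import *
o=get_obs();p=o["tool_pos"];d=p[:2]-S;r=np.hypot(*d);print(p,o["wrist_force"],"q est",np.arctan2(d[1],d[0])-np.arcsin(.0185/r)-np.pi-YAW, r)
E
```

```text
[0.47747114 0.14679448 0.03688585] [-0.95008884 -0.15372658  0.30495909] q est -0.6004839398752942 0.08115593177454244
```

>>> step_arm(increments="0 -2 0 0 0 0; 0 -1 -3 0 0 0; 0 0 -3 0 0 0; -2.3 -4 0 0 0 0; -2.3 -4 0 0 0 0")

```text
time: 11.65
tool_pos: [0.469, 0.028, 0.0988]
ee_rot: [3.139, 0.004, 2.665]
wrist_force: [0.3, 0.1, 0.1]
width: 0.0003
```

>>> step_arm(increments="-2.3 -4 0 0 0 0; -2.3 -4 0 0 0 0; -2.3 -4 0 0 0 0; 0 0 0 0 0 0; 0 0 0 0 0 0")

```text
time: 12.15
tool_pos: [0.4735, -0.1107, 0.0969]
ee_rot: [3.141, -0.0, 2.659]
wrist_force: [-0.2, -0.2, 0.3]
width: 0.0004
```

```bash
python3 look.py -0.6 c6
```

```text
12.2 [ 0.47348698 -0.10971422  0.09685556] -1.578299047887512
[-0.599 -0.596 -0.593 -0.597 -0.601 -0.643 -0.557 -0.482 -0.477 -0.571] -0.5946823972072929
```

View pics/c6.png

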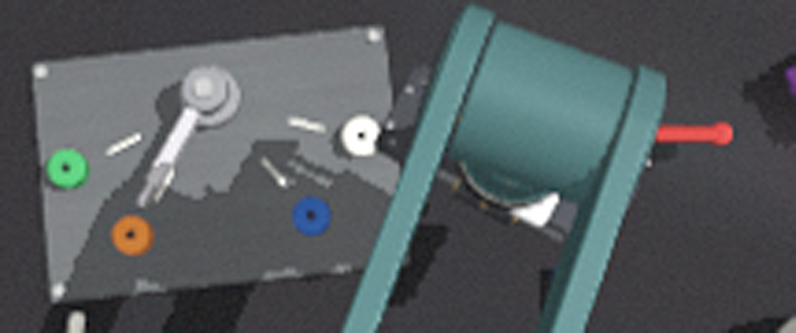

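>>> step_arm(increments="-2 -1.35 -1 0 0 0; -4 -2.7 0 0 0 0; -4 -2.7 0 0 0 0; -4 -2.7 0 0 0 0; -2 -1.35 0 0 0 0")

```text
time: 12.7
tool_pos: [0.5675, -0.2806, 0.1065]
ee_rot: [-3.141, 0.001, 2.663]
wrist_force: [-0.1, -0.1, -0.1]
width: 0.0006
```

>>> step_arm(increments="0 0 0 0 0 0; 0 0 0 0 0 0")

```text
time: 12.9
tool_pos: [0.5658, -0.2777, 0.1064]
ee_rot: [3.141, -0.002, 2.664]
wrist_force: [0.1, 0.0, -0.6]
width: 0.0003
```

```bash
python3 - <<'E'
from h import *
o=get_obs();p=o["tool_pos"];print(p,o["joint_positions"].round(2),proj("side",p))
b=snapshot("side")[200:340,300:460]
cv2.imwrite("pics/c7.png",cv2.resize(b,None,fx=4,fy=4,interpolation=cv2.INTER_CUBIC)[:,:,::-1])
E
```

```text
[ 0.56583358 -0.27771783  0.10639588] [-0.55  0.3   1.32  0.    1.53 -1.64] [371.22641711 270.02140555]
```

View pics/c7.png

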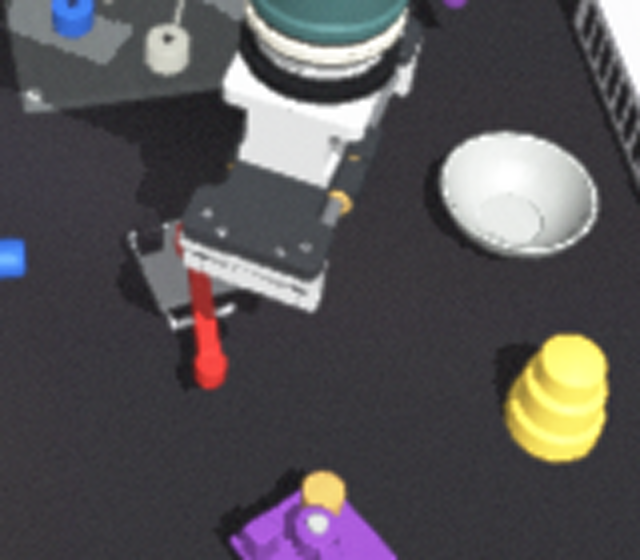

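>>> step_arm(increments="0 0 2.5 0 0 0; 0 0 2.5 0 0 0; 0 0 0.9 0 0 0; 0 0 0 0 0 0; 0 0 0 0 0 0")

```text
time: 13.45
tool_pos: [0.5661, -0.2791, 0.0492]
ee_rot: [3.141, 0.001, 2.663]
wrist_force: [0.3, 0.7, -0.1]
width: 0.0006
```

>>> step_arm(increments="0.8 -0.4 0 0 0 0; 0.8 -0.4 0 0 0 0; 0.7 -0.4 0 0 0 0; 0.6 -0.4 0 0 0 0; 0.6 -0.4 0 0 0 0")

```text
time: 13.95
tool_pos: [0.5248, -0.2815, 0.0484]
ee_rot: [3.141, 0.001, 2.661]
wrist_force: [1.2, 1.0, -0.6]
width: 0.0004
```

>>> step_arm(increments="0.7 -0.4 0 0 0 0; 0.7 -0.4 0 0 0 0; 0.8 -0.1 0 0 0 0; 0.8 -0.1 0 0 0 0; 0 0 0 0 0 0")

```text
time: 14.45
tool_pos: [0.4929, -0.276, 0.0479]
ee_rot: [-3.141, -0.001, 2.662]
wrist_force: [-0.1, 0.1, 0.0]
width: 0.0007
```

>>> step_arm(increments="0.8 0.1 0 0 0 0; 0.8 0.1 0 0 0 0; 0.8 0.2 0 0 0 0; 0.7 0.2 0 0 0 0; 0.7 0.2 0 0 0 0")

```text
time: 14.95
tool_pos: [0.4636, -0.2513, 0.048]
ee_rot: [-3.142, 0.0, 2.662]
wrist_force: [1.0, -0.5, 0.4]
width: -0.0001
```

>>> step_arm(increments="0.4 0.1 0 0 0 0; 0.2 0.2 0 0 0 0; 0 0 0 0 0 0; 0 0 0 0 0 0")

```text
time: 15.35
tool_pos: [0.46, -0.2472, 0.0481]
ee_rot: [-3.14, 0.0, 2.662]
wrist_force: [-0.8, -4.0, 0.2]
width: 0.0004
```

>>> step_arm(increments="0.15 0.15 0 0 0 0; 0 0 0 0 0 0; 0 0 0 0 0 0")

```text
time: 15.65
tool_pos: [0.4597, -0.2465, 0.0483]
ee_rot: [-3.138, 0.002, 2.661]
wrist_force: [-0.7, -7.9, -1.3]
width: 0.0004
```

>>> step_arm(increments="-0.7 -0.7 0 0 0 0; -1.4 -1.4 0 0 0 0; 0 0 -4 0 0 0; 0 0 -4 0 0 0; 0 0 -4 0 0 0")

```text
time: 16.15
tool_pos: [0.4681, -0.2716, 0.1683]
ee_rot: [3.139, -0.004, 2.662]
wrist_force: [0.1, -0.6, 0.4]
width: 0.0003
```

>>> step_arm(increments="-2.1 -4 -1 0 0 0; -2.1 -4 0 0 0 0; -2.1 -4 0 0 0 0; -2.1 -4 0 0 0 0; 0 0 0 0 0 0")

```text
time: 16.65
tool_pos: [0.4678, -0.4573, 0.1747]
ee_rot: [3.14, -0.004, 2.657]
wrist_force: [0.6, -0.3, -0.4]
width: 0.0008
```

```bash
python3 look.py -0.6 c8; python3 - <<'E'
from h import *
print(lever(snapshot("top")))
E
```

```text
16.7 [ 0.4683492  -0.45465076  0.17533794] -2.8489324434780645
[-0.598 -0.597 -0.593 -0.596 -0.597 -0.6   -0.582 -0.572 -0.573 -0.578] -0.5947638742874647
(array([ 0.47203376, -0.22032211]), array([-0.95685821, -0.29055528]), array([ 0.52883676, -0.20307356]), array([ 0.42451505, -0.23475143]), np.float64(-2.8467855561245528))
```

View pics/c8.png

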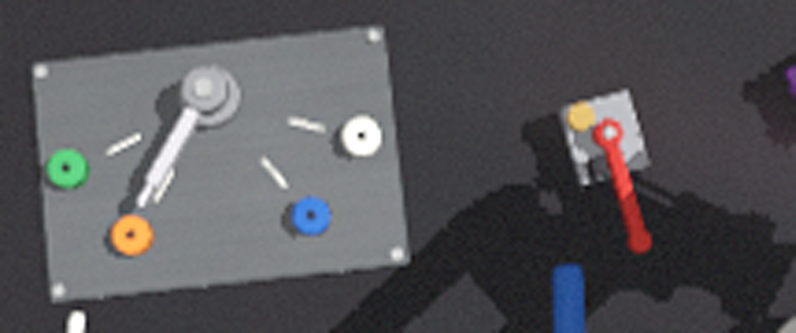

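```bash
python3 - <<'E'
from h import *
c=lambda p:np.array([(p[0]-225+.5)*3.7-.5,(p[1]-150+.5)*3.7-.5])
for q in(-.57,-.6,-.63):
    t=np.pi+YAW+q; print(q,[c(proj("top",[S[0]+r*np.cos(t),S[1]+r*np.sin(t),.058])).round(1).tolist() for r in(.05,.08,.11)])
im=cv2.cvtColor(cv2.imread("pics/c8.png"),cv2.COLOR_BGR2RGB);cv2.imwrite("pics/c9.png",cv2.resize(im[60:260,80:260],None,fx=3,fy=3,interpolation=cv2.INTER_CUBIC)[:,:,::-1])
E
```

```text
-0.57 [[176.1, 143.1], [159.5, 175.3], [142.7, 207.7]]
-0.6 [[174.5, 142.2], [156.9, 174.0], [139.2, 205.9]]
-0.63 [[173.0, 141.4], [154.4, 172.6], [135.7, 204.0]]
```

View pics/c9.png

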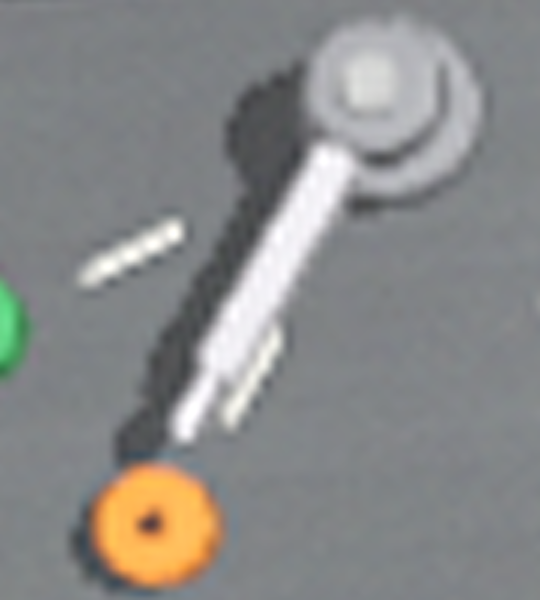

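```bash
python3 - <<'E'
from bench import *
print(get_obs()["wrist_force"]); print(close_job())
E
```

```text
[0.64589498 1.17158843 0.17848907]
the job is handed in; nothing more can be done
None
```

I pushed the pointer round to the orange port with the closed fingertips, in three pushes with a look after each. Then I swept the red lever closed until it stopped at about 8 N, backed the arm off and handed the job in at about 17 s. The interface gave no verdict.

**Pointer:** the last picture puts it at about -0.595 rad, against -0.6 for the orange port, and the tip alone reads about -0.59. The finger's own position gave -0.600. The outermost samples read -0.57 to -0.58. I put that down to the white plate mark next to the arm and left them out.

**Lever:** it turned about 1.29 rad and now points along the feeder's -x, beside the black block. Feeling it stop is the main evidence that it is closed.

**Other things:** the last picture was a crop, and it showed nothing moved. I did not check the bystanders outside it. The wrist force stayed below 9 N in every reading, and I saw no sign of contact with anything else.

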